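# Fetch the milling cutter from behind the collet chucks

## Robot

A 6-joint arm with a two-finger parallel gripper is mounted at the origin on the work surface. World frame = base frame: x ahead of the robot, y to its left, z up, the work surface at z = 0. Lengths are in mm, angles in rad, forces in N, time in s.
With the tool pointing down it reaches from about 350 to 875 mm from the base axis. Payload 4.2 kg.
Tool frame: the origin (TCP) lies between the finger pads; the fingertips stand 25 mm ahead of it and the grasp point (between the pads) lies 6 mm ahead of it; z points along the fingers, y is the line along which they close (so a half turn about z gives the same grasp; the last joint's range is limited). The gripper opens to 85 mm and grips with 20 to 120 N. Pads are 22 mm wide; open, the fingers measure 114 mm over their backs; the gripper's body (76 mm by 85 mm) begins 54 mm behind the grasp point. The pads swing forward as they close: fully open they stand 13 mm farther back than shut.
Start: joints at [-0.951, 0.385, 0.008, 0, -1.194, -0.259], TCP at [220.653, -584.732, 256.312] pointing down, gripper open.
Joint ranges: [-3.14, 3.14], [-1.21, 2.06], [-1.07, 1.41], [-3.16, 2.05], [-2.99, -0.16], [-3.1, 3.1]. Speed limits (rad/s): [2.79, 2.79, 3.14, 3.14, 3.14, 3.14].

## Interface

Orientations are given as a unit quaternion [x, y, z, w].
In Python, from bench import arm gives the robot as it stands.
- The arm moves only by the shell command python3 -m pendant 'ROWS'. ROWS is JSON, a list of rows, each a list of 7 numbers: the shift along the tool's x, y, z in m, then the turn, a rotation vector about the tool's x, y, z in degrees, then the finger opening in m, from 0 to 0.0854. In form: [[x, y, z, wx, wy, wz, fingers], ...]. A call has 1 to 12 rows; each row shifts and turns the commanded pose from where the row before left it, along the tool's axes as they then stand; what a row does not reach is not made up. A row lasts 1/10 s, in which the tool goes at most 50 mm and 8.59 degrees, less where a joint would pass 70% of its speed; a pose out of reach is approached as far as the arm can. A call is refused whole if a number of a shift passes 0.05 or a number of a turn 8.59, either way. A call with a gripper value outside its range is refused whole. The fingers move at their own pace and stop on an object; the grip force is fixed at half the most. Time passes only in rows, so rows that do not move let the fingers close. It gives the time, the measured TCP pose, the force, the opening and the grip force at its end, in the units of the state.
- arm.read_state(): the state, without advancing time (a new reading comes with each control period).
- arm.get_image(name): name is "scene" or "top" or "wrist"; returns a dict with "image" (480x640x3 uint8, red, green, blue), "fx", "fy", "cx", "cy" (pixels), "xyz" and "rotation" of the camera in the world. Camera axes: x right, y down, z forward; pixel columns grow to the right and rows downward; lengths in mm; the calibration is good to about 2 mm. The wrist camera is an equidistant fisheye: a pixel r from the principal point sees the ray r / f radians off the axis. A picture is of the moment at which its call begins. There is no depth.
- arm.job_done(): hands the job in; it is judged then, once.
The state is a dict: "clock": time; "joints": joint angles; "joint_vel": joint speeds; "joint_efforts": joint torques, N m; "position": TCP position; "ee_rot": TCP orientation; "contact_force": force on the tool from outside, world axes, zero at the start; "wrist_torque": the same for the moment, N m; "gripper_width": finger opening in mm; "grasp_force": force on a finger pad.
Only numpy, scipy, OpenCV 4.12 (cv2) and the standard library are available. Lean on these libraries where they do the work, as an engineer would, in place of code of your own. Each camera call takes 0.05 s, during which the arm holds its last target. There are 200 camera calls.

## Task

The milling cutter in the grey bay is hemmed in by three collet chucks: move all three chucks out and stand them on the wooden side tray, then set the cutter upright on the middle of the round mark on the steel setting block. Only when the cutter is there, put every chuck back upright on the centre of the pad of its own colour in the bay. Do not tip over the cutter or any chuck.

Things in the scene. Friction and masses are not known exactly. Their poses are not given: they have to be found in the camera images.
- chuck_red: Collet chuck upright in a red plastic cup, round, 125 mm tall, about 0.45 kg. Cup 60 mm diameter, 0-40 mm up; steel flange dia. 50, 40-60 mm up; dark neck dia. 36, 60-90 mm up; steel nut dia. 40, 90-125 mm up (grip here), red dot on top. Origin: centre of the underside, z up, yaw meaningless. Starts on the red pad.
- chuck_blue: Collet chuck upright in a blue plastic cup, round, 125 mm tall, about 0.45 kg. Cup 60 mm diameter, 0-40 mm up; steel flange dia. 50, 40-60 mm up; dark neck dia. 36, 60-90 mm up; steel nut dia. 40, 90-125 mm up (grip here), blue dot on top. Origin: centre of the underside, z up, yaw meaningless. Starts on the blue pad.
- chuck_yellow: Collet chuck upright in a yellow plastic cup, round, 125 mm tall, about 0.45 kg. Cup 60 mm diameter, 0-40 mm up; steel flange dia. 50, 40-60 mm up; dark neck dia. 36, 60-90 mm up; steel nut dia. 40, 90-125 mm up (grip here), yellow dot on top. Origin: centre of the underside, z up, yaw meaningless. Starts on the yellow pad.
- cutter: Dark steel face-milling cutter head with six brass-coloured inserts round the top edge and a black bore: a plain upright cylinder 48 mm diameter, 40 mm tall, about 0.35 kg. Origin: centre of its underside; z up, yaw meaningless. At the start it stands on the floor of the bay in the middle of the three chucks, whose cups leave only about 8 mm round it.
- pad_red: Flat round red pad, 68 mm diameter, 4 mm thick, fixed on the floor of the grey bay: the home of the red chuck. Origin: centre of its underside (its top is 4 mm higher). The three pads lie in a triangle, centres about 107 mm apart; which colour lies where varies.
- pad_blue: Flat round blue pad, 68 mm diameter, 4 mm thick, fixed on the floor of the grey bay: the home of the blue chuck. Origin: centre of its underside (its top is 4 mm higher). The three pads lie in a triangle, centres about 107 mm apart; which colour lies where varies.
- pad_yellow: Flat round yellow pad, 68 mm diameter, 4 mm thick, fixed on the floor of the grey bay: the home of the yellow chuck. Origin: centre of its underside (its top is 4 mm higher). The three pads lie in a triangle, centres about 107 mm apart; which colour lies where varies.
- bay: Fixed grey painted metal tray, the storage bay: 200 mm along its x, 210 mm along its y, floor 4 mm thick, rim 4 mm thick and 25 mm high. Origin: centre of its underside.
- side_tray: Fixed light wooden side tray, empty at the start: 260 mm along its x, 140 mm along its y, floor 4 mm thick, rim 4 mm thick and 12 mm high; room for the three chucks in a row along its x. Origin: centre of its underside. It stands on one side of the bay, left or right.
- setting_block: Fixed square steel setting block, 120 by 120 by 30 mm, with a round mark in the middle of its top (white disc 60 mm diameter in a green ring 80 mm diameter). Origin: centre of its underside, its top is 30 mm higher. It stands on the other side of the bay.
Things that resemble listed ones, but are neither listed nor needed, are in the scene too. What is shaped like the chuck_yellow but green or turquoise is not meant. There is more than one size of the pad_red; the one meant has the size given above.

How it is judged (in metres and radians):
On the way, in this order (a step that is already met when the one before it is completed fails the run):
1. all three chucks stand upright, released, on the side tray (linear speed of each of chuck_red, chuck_blue, chuck_yellow below 0.02 m/s and angle between each of chuck_red, chuck_blue, chuck_yellow's own z axis and vertical below 0.12 rad and x of chuck_red in the frame of side_tray between -0.105 and 0.105 m and y of chuck_red in the frame of side_tray between -0.045 and 0.045 m and z of each of chuck_red, chuck_blue, chuck_yellow in the frame of side_tray below 0.01 m and contact force between the fingers and chuck_red below 0.3 N and x of chuck_blue in the frame of side_tray between -0.105 and 0.105 m and y of chuck_blue in the frame of side_tray between -0.045 and 0.045 m and contact force between the fingers and chuck_blue below 0.3 N and x of chuck_yellow in the frame of side_tray between -0.105 and 0.105 m and y of chuck_yellow in the frame of side_tray between -0.045 and 0.045 m and contact force between the fingers and chuck_yellow below 0.3 N), for 0.2 s.
2. the cutter stands released on the mark of the setting block while the chucks are still on the side tray (all of step 1 and linear speed of cutter below 0.02 m/s and angle between cutter's own z axis and vertical below 0.12 rad and horizontal distance between cutter and setting_block below 0.012 m and z of cutter in the frame of setting_block between 0.026 and 0.036 m and contact force between the fingers and cutter below 0.3 N), for 0.2 s.
At the end, for the whole second after the job is handed in: The cutter stands upright on the setting block, its centre within 12 mm of the block's centre; each chuck stands upright on the pad of its own colour, centre within 12 mm of the pad's centre; all released and at rest (linear speed of each of cutter, chuck_red, chuck_blue, chuck_yellow below 0.02 m/s and angle between each of cutter, chuck_red, chuck_blue, chuck_yellow's own z axis and vertical below 0.12 rad and horizontal distance between cutter and setting_block below 0.012 m and z of cutter in the frame of setting_block between 0.026 and 0.036 m and contact force between the fingers and cutter below 0.3 N and horizontal distance between chuck_red and pad_red below 0.012 m and z of chuck_red in the frame of pad_red below 0.009 m and contact force between the fingers and chuck_red below 0.3 N and horizontal distance between chuck_blue and pad_blue below 0.012 m and z of chuck_blue in the frame of pad_blue below 0.009 m and contact force between the fingers and chuck_blue below 0.3 N and horizontal distance between chuck_yellow and pad_yellow below 0.012 m and z of chuck_yellow in the frame of pad_yellow below 0.009 m and contact force between the fingers and chuck_yellow below 0.3 N); the robot touches nothing.
It fails at once if a chuck or the cutter is tipped over (more than about 35 degrees) (angle between any of chuck_red, chuck_blue, chuck_yellow, cutter's own z axis and vertical above 0.6 rad).
It also fails if it takes over 144 s, if anything falls off the work surface, if the arm or the gripper's body presses on something with over 40 N, if the wrist force passes 120 N, or if a joint passes its speed limit or range.

## Working session

There is one attempt and no reset: what is moved stays moved. The work goes in short steps, Python scripts to look and compute and a shell command to move; the robot and the scene stay as the last step left them, time stands still between calls to the robot, and variables do not carry over. Pictures are saved under pics/ and viewed, at most 14 in all, crops included, and the job is handed in when it is done.

```bash
mkdir -p pics; ls; python3 - <<'E'
from bench import arm
import cv2
for n in ("top","scene"):
    d=arm.get_image(n); cv2.imwrite(f"pics/{n}0.png",d["image"][:,:,::-1])
    print(n,d["fx"],d["fy"],d["cx"],d["cy"],d["xyz"],d["rotation"])
s=arm.read_state();print(s["clock"],s["position"],s["ee_rot"],s["gripper_width"])
E
```

```text
pics
top 529.4334066047485 529.4334066047485 315.19508234927696 233.25061825547718 [ 463.43149597   11.07727718 1053.70073863] [ 0.7139093  -0.70002356  0.01593468 -0.00682773]
scene 445.6632794883206 445.6632794883206 313.5512631136314 239.50356964680716 [928.40132266 -36.34349392 612.64126651] [ 0.70007897  0.64510059 -0.20833544 -0.22434574]
0.1 [ 220.48094405 -584.30977995  255.33407707] [-1.79330306e-01  9.83788428e-01  9.61556415e-04 -2.12949110e-04] 85.48767052848514
```

View pics/top0.png

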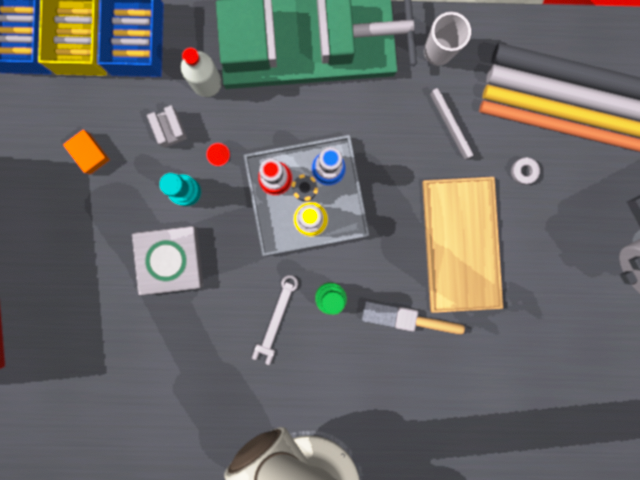

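View pics/scene0.png

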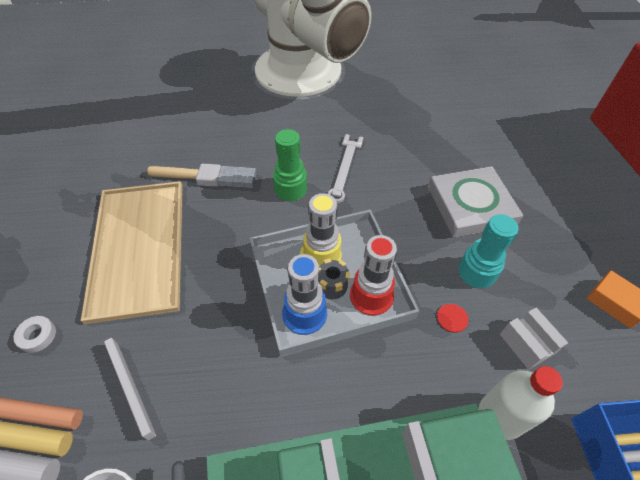

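Both views agree on the layout. In the top picture:
- Chucks: red (271,172), blue (329,160), yellow (311,217).
- Cutter: (305,187), between the three chucks.
- Setting block mark: (166,261).
- Side tray: (463,244).

Lookalikes:
- Green chuck at (331,298) and turquoise chuck at (178,187): wrong colours.
- Small red disc at (218,154): smaller than a pad and outside the bay. The real red pad is under the red chuck.

Next is a close crop to check this choice.

```bash
cat > h.py <<'E'
from bench import arm
import cv2, numpy as np
from scipy.spatial.transform import Rotation as R
def world(d,uv,z):
    "pixel of a pinhole camera -> world xy on the plane at height z (mm)"
    r=R.from_quat(d["rotation"]).apply([(uv[0]-d["cx"])/d["fx"],(uv[1]-d["cy"])/d["fy"],1])
    c=np.array(d["xyz"]); return (c+r*(z-c[2])/r[2])[:2]
def pix(d,p):
    q=R.from_quat(d["rotation"]).inv().apply(np.array(p)-d["xyz"]); return q[:2]/q[2]*d["fx"]+[d["cx"],d["cy"]]
def wristpix(d,p):
    q=R.from_quat(d["rotation"]).inv().apply(np.array(p)-d["xyz"]); t=np.arctan2(np.hypot(q[0],q[1]),q[2]); return q[:2]/np.hypot(q[0],q[1])*t*d["fx"]+[d["cx"],d["cy"]]
def blobs(im,lo,hi,box,n=1):
    "largest blobs in an HSV range inside box (x0,y0,x1,y1): area, centroid, minAreaRect"
    x0,y0,x1,y1=box; m=cv2.inRange(cv2.cvtColor(im[y0:y1,x0:x1],cv2.COLOR_RGB2HSV),lo,hi)
    cs=sorted(cv2.findContours(m,cv2.RETR_EXTERNAL,cv2.CHAIN_APPROX_NONE)[0],key=cv2.contourArea)[::-1][:n]
    return [c[:,0]+np.array([x0,y0]) for c in cs]
E
python3 - <<'E'
from h import *
d=arm.get_image("top"); im=d["image"]
a=cv2.resize(im[125:265,230:380],None,fx=4,fy=4,interpolation=cv2.INTER_CUBIC)
cv2.imwrite("pics/bay1.png",a[:,:,::-1])
b=cv2.resize(im[165:320,410:515],None,fx=3.5,fy=3.5,interpolation=cv2.INTER_CUBIC)
c=cv2.resize(im[215:305,120:215],None,fx=4,fy=4,interpolation=cv2.INTER_CUBIC)
o=np.zeros((600,800,3),np.uint8); o[:b.shape[0],:b.shape[1]]=b; o[:c.shape[0],400:400+c.shape[1]]=c
cv2.imwrite("pics/tb1.png",o[:,:,::-1])
g=blobs(im,(35,80,30),(90,255,255),(120,215,215,305))[0]; e=cv2.fitEllipse(g); print("ring",e,world(d,e[0],30))
t=blobs(im,(10,50,80),(30,255,255),(410,165,515,320))[0]; r=cv2.minAreaRect(t)
p=cv2.boxPoints(r);print("tray",r,world(d,r[0],8),[world(d,q,10).round() for q in p])
for n,lo,hi in(("red",(0,150,80),(6,255,255)),("blue",(105,120,80),(120,255,255)),("yel",(24,120,120),(35,255,255))):
    for k in blobs(im,lo,hi,(230,125,380,265),2):
        m=cv2.minEnclosingCircle(k);print(n,cv2.contourArea(k),m,world(d,m[0],129+4))
E
```

```text
ring ((165.45956420898438, 260.2695007324219), (38.6367073059082, 38.94301986694336), 69.36518096923828) [438.79532789 285.32085667]
tray ((462.385498046875, 244.12945556640625), (134.2180633544922, 74.3709487915039), 86.49646759033203) [ 481.45991972 -294.22609097] [array([ 608., -210.]), array([ 620., -358.]), array([ 355., -377.]), array([ 344., -230.])]
red 182.5 ((274.75, 178.0), 16.779922485351562) [588.19472057  71.91373914]
red 140.0 ((270.2234191894531, 169.03192138671875), 7.074772834777832) [603.73249714  80.14677304]
blue 227.0 ((328.1842041015625, 167.9736785888672), 16.931325912475586) [607.76085483 -20.97349778]
blue 151.0 ((330.26190185546875, 157.65078735351562), 7.3862762451171875) [625.96892248 -24.26950226]
yel 873.5 ((310.4721984863281, 218.63351440429688), 17.23885726928711) [518.49754777   8.22418748]
yel 0.0 ((296.0, 195.0), 9.999999747378752e-05) [559.23711861  34.2607304 ]
```

View pics/bay1.png

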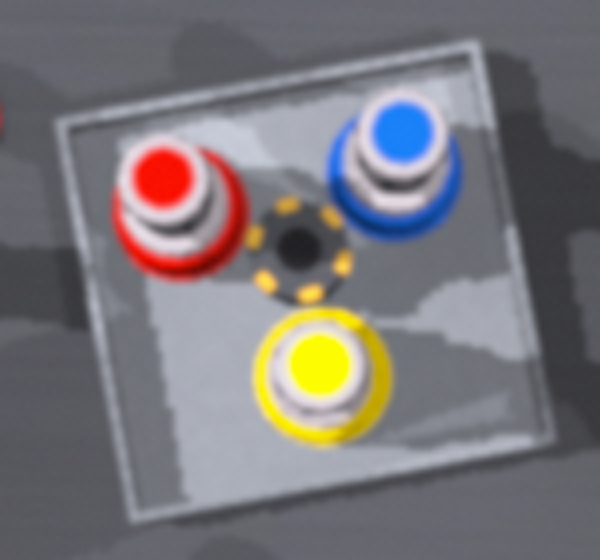

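View pics/tb1.png

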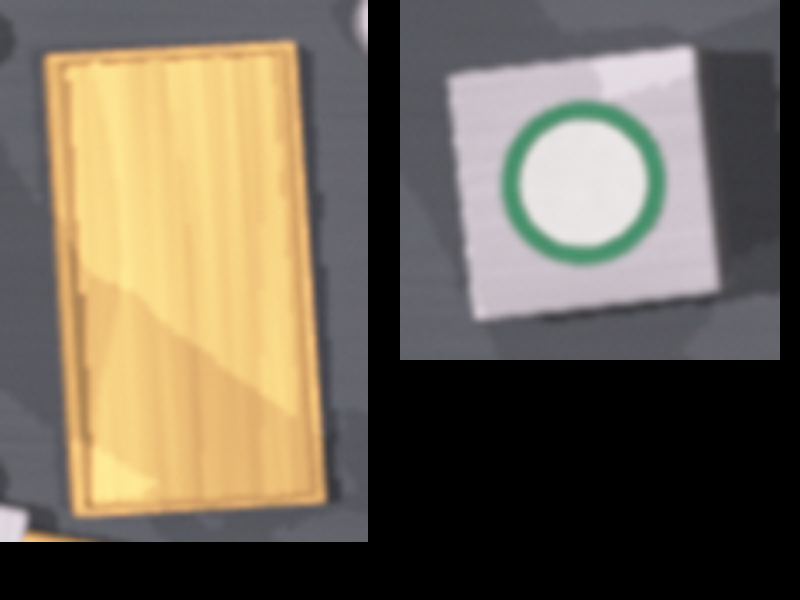

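The crop confirms it: the bay holds red (163,177), blue (401,131) and yellow (319,363) dots, with the bored, brass-insert cutter at (299,250). The second picture shows the tray corners and the block's mark at (584,183).

```bash
python3 - <<'E'
from h import *
d=arm.get_image("top"); s=arm.get_image("scene")
f=lambda x,y,k,ox,oy:((x+.5)/k-.5+ox,(y+.5)/k-.5+oy)
sc={"red":(0,150,80,6,(355,225,405,265)),"blue":(105,150,80,120,(280,245,330,285)),"yel":(24,150,120,35,(300,190,345,220))}
for n,p in(("red",(163,177)),("blue",(401,131)),("yel",(319,363))):
    h=sc[n];b=blobs(s["image"],h[:3],(h[3],255,255),h[4])[0];e=cv2.fitEllipse(b)
    print(n,world(d,f(*p,4,230,125),133).round(1),"scene",np.round(e[0],1),world(s,e[0],133).round(1))
print("cutter",world(d,f(299,250,4,230,125),44).round(1), "bore scene",world(s,(333,271),44).round(1))
P=[world(d,f(*p,4,120,215),30) for p in((449,75),(694,47),(720,291),(475,320))]
print("block",np.mean(P,0),world(d,f(584,183,4,120,215),30),"scene",world(s,(475.5,195.5),30))
P=np.array([world(d,f(*p,3.5,410,165),12) for p in((45,53),(296,41),(326,502),(74,516))])
print("tray",P.round(),P.mean(0),np.degrees(np.arctan2(*(P[0]-P[3])[::-1])))
P=np.array([world(d,f(*p,4,230,125),25) for p in((57,121),(478,42),(553,439),(134,520))])
print("bay",P.round(),P.mean(0))
Q=[world(s,p,12) for p in((101,191),(183,184),(179,312),(86,320))];print(np.mean(Q,0))
E
python3 -m pendant '[[0,0,0,0,0,6.86,0.0854],[0,0,0,0,0,6.86,0.0854],[0,0,0,0,0,6.86,0.0854]]'
```

```text
red [604.   79.9] scene [381.3 246.4] [603.7  77.9]
blue [626.4 -23.6] scene [303.  266.1] [625.6 -26.3]
clock: 0.55
position: [220.6, -584.6, 256.1]
ee_rot: [0.002, 1.0, 0.0, -0.0]
contact_force: [0.4, -1.6, -0.2]
gripper_width: 85.2
grasp_force: 0.0Traceback (most recent call last):
  File "<stdin>", line 6, in <module>
IndexError: list index out of range
```

```bash
python3 - <<'E'
from h import *
d=arm.get_image("top"); s=arm.get_image("scene")
f=lambda x,y,k,ox,oy:((x+.5)/k-.5+ox,(y+.5)/k-.5+oy)
print("yel",world(d,f(319,363,4,230,125),133).round(1),"scene",world(s,(322.5,204.5),133).round(1))
print("cutter",world(d,f(299,250,4,230,125),44).round(1), "bore scene",world(s,(333,271),44).round(1))
P=[world(d,f(*p,4,120,215),30) for p in((449,75),(694,47),(720,291),(475,320))]
print("block",np.mean(P,0),world(d,f(584,183,4,120,215),30),"scene",world(s,(475.5,195.5),30))
P=np.array([world(d,f(*p,3.5,410,165),12) for p in((45,53),(296,41),(326,502),(74,516))])
print("tray",P.round(),P.mean(0),np.degrees(np.arctan2(*(P[0]-P[3])[::-1])))
P=np.array([world(d,f(*p,4,230,125),25) for p in((57,121),(478,42),(553,439),(134,520))])
print("bay",P.round(),P.mean(0))
Q=[world(s,p,12) for p in((101,191),(183,184),(179,312),(86,320))];print(np.mean(Q,0))
E
```

```text
yel [524.1  10.2] scene [526.1   7.8]
cutter [583.9  20.8] bore scene [581.8  19.7]
block [442.28039146  92.52593726] [442.28462711  92.8135522 ] scene [441.41169977 282.9167846 ]
tray [[ 607. -212.]
 [ 617. -355.]
 [ 357. -374.]
 [ 347. -232.]] [ 482.02616475 -293.45954733] 4.3220102385223305
bay [[ 647.  140.]
 [ 690.  -65.]
 [ 497. -104.]
 [ 453.   98.]] [571.67986945  17.38065145]
[ 486.47956396 -291.67364057]
```

```bash
python3 -m pendant '[[-0.029,0.04,0,0,0,0,0.0854],[-0.029,0.04,0,0,0,0,0.0854],[-0.029,0.04,0,0,0,0,0.0854],[-0.029,0.04,0,0,0,0,0.0854],[-0.029,0.04,0,0,0,0,0.0854],[-0.029,0.04,0,0,0,0,0.0854],[-0.029,0.04,0,0,0,0,0.0854],[-0.029,0.04,0,0,0,0,0.0854],[-0.029,0.04,0,0,0,0,0.0854],[-0.029,0.04,0,0,0,0,0.0854],[-0.029,0.04,0,0,0,0,0.0854],[-0.029,0.04,0,0,0,0,0.0854]]'
```

```text
clock: 1.85
position: [568.7, -102.3, 256.6]
ee_rot: [-0.002, 1.0, -0.0, 0.0]
contact_force: [1.9, -1.1, 0.2]
gripper_width: 85.5
grasp_force: 0.0
```

```bash
python3 -m pendant '[[-0.029,0.04,0,0,0,0,0.0854],[-0.029,0.04,0,0,0,0,0.0854],[0,0,0.02,0,0,0,0.0854],[0,0,0,0,0,0,0.0854],[0,0,0,0,0,0,0.0854]]'
```

```text
clock: 2.35
position: [625.4, -24.4, 236.1]
ee_rot: [-0.002, 1.0, -0.0, -0.001]
contact_force: [0.3, 0.1, 0.7]
gripper_width: 85.7
grasp_force: 0.0
```

```bash
python3 - <<'E'
from h import *
w=arm.get_image("wrist"); cv2.imwrite("pics/w1.png",w["image"][:,:,::-1])
print(w["xyz"],w["fx"],w["cx"],w["cy"])
for n,p in(("red",(604,79,133)),("blue",(626,-25,133)),("yel",(525,9,133)),("cut",(583,20.5,44)),("tcp",(625.4,-24.4,133))): print(n,wristpix(w,p).round(1))
E
```

```text
[540.9369412  -23.78240546 355.00705975] 371.64829954431775 322.2248036707387 238.84388018154831
red [478.  220.5]
blue [320.2 252. ]
yel [378.5  90.6]
cut [374.8 166.6]
tcp [321.2 251.1]
```

View pics/w1.png

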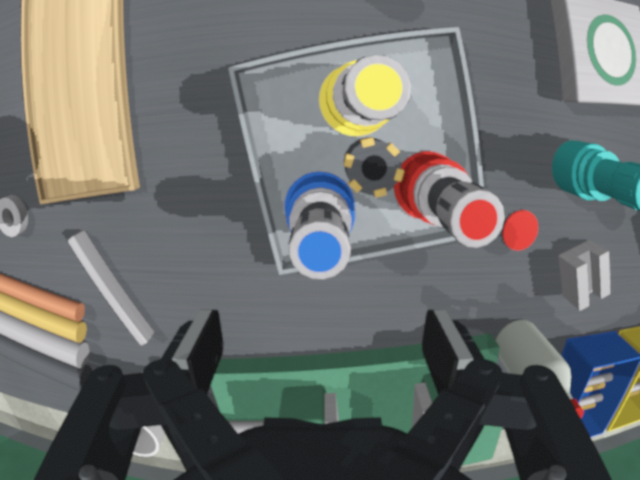

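The wrist view agrees with the predictions: blue dot at (320,251), red at (478,220), yellow at (378,87), bore at (374,168). Descending on blue.

```bash
python3 -m pendant '[[0,0,0.04,0,0,0,0.0854],[0,0,0.04,0,0,0,0.0854],[0,0,0.025,0,0,0,0.0854],[0,0,0.008,0,0,0,0.0854],[0,0,0,0,0,0,0.0854],[0,0,0,0,0,0,0.03],[0,0,0,0,0,0,0.03],[0,0,0,0,0,0,0.03],[0,0,0,0,0,0,0.03],[0,0,0,0,0,0,0.03],[0,0,0,0,0,0,0.03],[0,0,0,0,0,0,0.03]]'
```

```text
clock: 3.6
position: [626.6, -24.4, 125.1]
ee_rot: [-0.001, 1.0, -0.0, 0.001]
contact_force: [-0.6, -1.3, 4.8]
gripper_width: 38.6
grasp_force: 59.6
```

```bash
python3 -m pendant '[[0,0,-0.02,0,0,0,0.03],[0,0,-0.03,0,0,0,0.03],[0,0,-0.02,0,0,0,0.03],[0.007,-0.03,0,0,0,0,0.03],[0.007,-0.034,0,0,0,0,0.03],[0.007,-0.034,0,0,0,0,0.03],[0.007,-0.034,0,0,0,0,0.03],[0.007,-0.034,0,0,0,0,0.03],[0.007,-0.034,0,0,0,0,0.03],[0.007,-0.032,0,0,0,0,0.03],[0.007,-0.03,0,0,0,0,0.03],[0,0,0,0,0,0,0.03]]'
```

```text
clock: 4.8
position: [568.0, -288.8, 191.1]
ee_rot: [0.002, 1.0, 0.001, -0.002]
contact_force: [0.4, -0.2, -5.0]
gripper_width: 38.5
grasp_force: 61.8
```

```bash
python3 -m pendant '[[0.001,0,0.03,0,0,0,0.03],[0,0,0.03,0,0,0,0.03],[0,0,0.006,0,0,0,0.03],[0,0,0.004,0,0,0,0.03],[0,0,0,0,0,0,0.03],[0,0,0,0,0,0,0.03]]'
```

```text
clock: 5.4
position: [570.3, -286.2, 124.8]
ee_rot: [-0.001, 1.0, -0.0, 0.001]
contact_force: [-0.5, 0.4, -4.0]
gripper_width: 38.6
grasp_force: 61.6
```

```bash
python3 -m pendant '[[0,0,0.002,0,0,0,0.03],[0,0,0.0015,0,0,0,0.03],[0,0,0,0,0,0,0.03],[0,0,0,0,0,0,0.03]]'
```

```text
clock: 5.8
position: [569.9, -286.4, 121.2]
ee_rot: [-0.001, 1.0, -0.0, 0.001]
contact_force: [-0.6, 0.4, 1.9]
gripper_width: 38.6
grasp_force: 62.0
```

```bash
python3 -m pendant '[[0,0,0,0,0,0,0.0854],[0,0,0,0,0,0,0.0854],[0,0,0,0,0,0,0.0854],[0,0,0,0,0,0,0.0854],[0,0,-0.03,0,0,0,0.0854],[0,0,-0.035,0,0,0,0.0854],[0.006,0.042,-0.02,0,0,0,0.0854],[0.006,0.042,0,0,0,0,0.0854],[0.006,0.042,0,0,0,0,0.0854],[0.006,0.042,0,0,0,0,0.0854],[0.006,0.042,0,0,0,0,0.0854],[0.006,0.042,0,0,0,0,0.0854]]'
```

```text
clock: 7.0
position: [532.3, -32.7, 205.1]
ee_rot: [-0.001, 1.0, 0.0, 0.0]
contact_force: [0.0, 0.3, 0.1]
gripper_width: 85.4
grasp_force: 0.0
```

```bash
python3 -m pendant '[[0.008,0.042,0,0,0,0,0.0854],[0,0,0,0,0,0,0.0854],[0,0,0,0,0,0,0.0854]]'; python3 - <<'E'
from h import *
w=arm.get_image("wrist"); t=arm.get_image("top"); im=np.hstack([cv2.resize(w["image"],(400,300)),t["image"][90:390,240:640]])
cv2.imwrite("pics/w2.png",im[:,:,::-1]);p=arm.read_state()["position"];print(p,wristpix(w,(524.5,9,133))*.625)
E
```

```text
clock: 7.3
position: [524.6, 8.7, 205.1]
ee_rot: [-0.002, 1.0, -0.0, 0.0]
contact_force: [-0.9, 0.3, 0.5]
gripper_width: 85.2
grasp_force: 0.0
[524.80519553   7.27854265 204.86873608] [200.81300118 168.81368925]
```

View pics/w2.png

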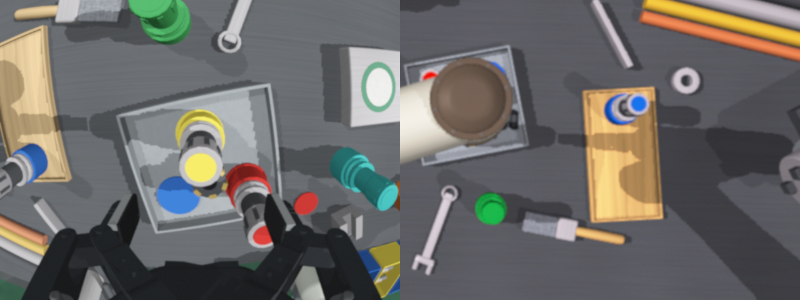

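Blue stands upright in the tray, its cup at about (622,110) in the right half of this picture. Yellow's dot at (200,167) matches the prediction. Picking yellow.

```bash
python3 -m pendant '[[0,0,0.04,0,0,0,0.0854],[0,0,0.03,0,0,0,0.0854],[0,0,0.011,0,0,0,0.0854],[0,0,0,0,0,0,0.0854],[0,0,0,0,0,0,0.03],[0,0,0,0,0,0,0.03],[0,0,0,0,0,0,0.03],[0,0,0,0,0,0,0.03],[0,0,0,0,0,0,0.03],[0,0,0,0,0,0,0.03],[0,0,0,0,0,0,0.03]]'
```

```text
clock: 8.5
position: [525.8, 8.0, 125.4]
ee_rot: [-0.001, 1.0, 0.0, 0.002]
contact_force: [0.7, -0.7, 7.0]
gripper_width: 38.6
grasp_force: 60.9
```

```bash
python3 -m pendant '[[0,0,-0.02,0,0,0,0.03],[0,0,-0.03,0,0,0,0.03],[0,0,-0.02,0,0,0,0.03],[0.005,-0.03,0,0,0,0,0.03],[0.005,-0.035,0,0,0,0,0.03],[0.005,-0.037,0,0,0,0,0.03],[0.005,-0.037,0,0,0,0,0.03],[0.005,-0.037,0,0,0,0,0.03],[0.005,-0.037,0,0,0,0,0.03],[0.005,-0.035,0,0,0,0,0.03],[0.004,-0.03,0,0,0,0,0.03],[0.002,-0.023,0,0,0,0,0.03]]'
```

```text
clock: 9.7
position: [482.5, -294.4, 192.3]
ee_rot: [0.0, 1.0, 0.001, -0.001]
contact_force: [1.2, 0.6, -3.6]
gripper_width: 38.2
grasp_force: 61.3
```

```bash
python3 -m pendant '[[0,0,0,0,0,0,0.03],[0,0,0.03,0,0,0,0.03],[0,0,0.03,0,0,0,0.03],[0,0,0.01,0,0,0,0.03],[0,0,0.002,0,0,0,0.03],[0,0,0.0015,0,0,0,0.03],[0,0,0,0,0,0,0.03],[0,0,0,0,0,0,0.03]]'
```

```text
clock: 10.5
position: [484.0, -292.7, 121.6]
ee_rot: [-0.001, 1.0, 0.0, -0.0]
contact_force: [-3.0, 3.8, 6.0]
gripper_width: 38.3
grasp_force: 62.6
```

```bash
python3 -m pendant '[[0,0,0,0,0,0,0.0854],[0,0,0,0,0,0,0.0854],[0,0,0,0,0,0,0.0854],[0,0,0,0,0,0,0.0854],[0,0,-0.035,0,0,0,0.0854],[0,0,-0.03,0,0,0,0.0854],[-0.012,0.037,-0.02,0,0,0,0.0854],[-0.012,0.037,0,0,0,0,0.0854],[-0.012,0.037,0,0,0,0,0.0854],[-0.012,0.037,0,0,0,0,0.0854],[-0.012,0.037,0,0,0,0,0.0854],[-0.012,0.037,0,0,0,0,0.0854]]'
```

```text
clock: 11.7
position: [556.3, -69.7, 205.4]
ee_rot: [-0.001, 1.0, -0.0, 0.0]
contact_force: [1.1, -0.0, 0.6]
gripper_width: 85.3
grasp_force: 0.0
```

```bash
python3 -m pendant '[[-0.012,0.037,0,0,0,0,0.0854],[-0.012,0.037,0,0,0,0,0.0854],[-0.012,0.037,0,0,0,0,0.0854],[-0.012,0.039,0,0,0,0,0.0854],[0,0,0,0,0,0,0.0854],[0,0,0,0,0,0,0.0854]]'; python3 - <<'E'
from h import *
w=arm.get_image("wrist"); t=arm.get_image("top"); im=np.hstack([cv2.resize(w["image"],(400,300)),t["image"][90:390,240:640]])
cv2.imwrite("pics/w3.png",im[:,:,::-1]);p=arm.read_state()["position"];print(p,wristpix(w,(604,79,133))*.625)
E
```

```text
clock: 12.3
position: [603.6, 79.7, 204.8]
ee_rot: [-0.002, 1.0, -0.0, -0.0]
contact_force: [-0.2, -0.1, -0.6]
gripper_width: 85.1
grasp_force: 0.0
[603.26875491  78.15897527 205.1100438 ] [199.78508016 169.62292957]
```

View pics/w3.png

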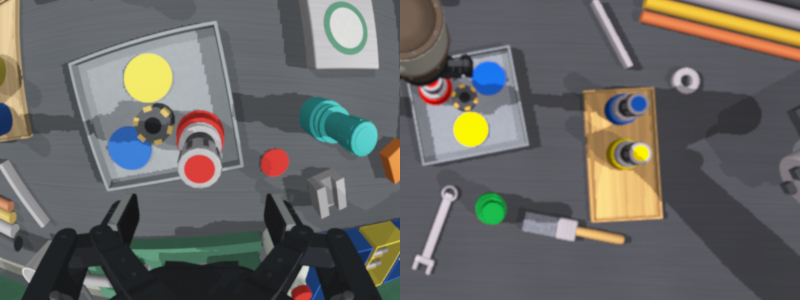

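Blue and yellow stand in the tray at (625,108) and (628,155). The red dot at (199,168) is centred between the fingers. Picking red.

```bash
python3 -m pendant '[[0,0,0.04,0,0,0,0.0854],[0,0,0.03,0,0,0,0.0854],[0,0,0.011,0,0,0,0.0854],[0,0,0,0,0,0,0.0854],[0,0,0,0,0,0,0.03],[0,0,0,0,0,0,0.03],[0,0,0,0,0,0,0.03],[0,0,0,0,0,0,0.03],[0,0,0,0,0,0,0.03],[0,0,0,0,0,0,0.03],[0,0,0,0,0,0,0.03]]'; python3 - <<'E'
from h import *
d=arm.get_image("top")
for n,lo,hi in(("blue",(105,120,80),(120,255,255)),("yel",(24,120,120),(35,255,255))):
    k=blobs(d["image"],lo,hi,(245,130,385,270))[0]; m=cv2.minAreaRect(k);e=cv2.fitEllipse(k);print(n,m,e,world(d,m[0],8),world(d,e[0],8))
E
```

```text
clock: 13.5
position: [604.4, 78.8, 126.1]
ee_rot: [-0.001, 1.0, 0.0, 0.001]
contact_force: [-1.4, -1.9, 5.6]
gripper_width: 38.6
grasp_force: 59.9
blue ((328.5, 167.5), (33.0, 33.0), 0.0) ((328.3493957519531, 167.86248779296875), (32.80123519897461, 33.55177688598633), 95.55587768554688) [628.31362423 -25.93423692] [627.58459203 -25.64871399]
yel ((310.5, 218.5), (33.0, 33.0), 90.0) ((310.5232849121094, 218.6700439453125), (33.54004669189453, 33.64779281616211), 129.43663024902344) [526.23915635   7.78707317] [525.90335989   7.73439129]
```

```bash
python3 -m pendant '[[0,0,-0.02,0,0,0,0.03],[0,0,-0.03,0,0,0,0.03],[0,0,-0.02,0,0,0,0.03],[0.015,-0.028,0,0,0,0,0.03],[0.018,-0.033,0,0,0,0,0.03],[0.019,-0.035,0,0,0,0,0.03],[0.019,-0.035,0,0,0,0,0.03],[0.019,-0.035,0,0,0,0,0.03],[0.019,-0.035,0,0,0,0,0.03],[0.019,-0.035,0,0,0,0,0.03],[0.019,-0.035,0,0,0,0,0.03],[0.019,-0.035,0,0,0,0,0.03]]'
```

```text
clock: 14.75
position: [436.0, -227.9, 193.0]
ee_rot: [-0.001, 1.0, 0.001, -0.001]
contact_force: [0.6, -0.9, -5.3]
gripper_width: 38.7
grasp_force: 61.5
```

```bash
python3 -m pendant '[[0.018,-0.033,0,0,0,0,0.03],[0.015,-0.028,0,0,0,0,0.03],[0.007,-0.011,0,0,0,0,0.03],[0,0,0,0,0,0,0.03],[0,0,0.03,0,0,0,0.03],[0,0,0.03,0,0,0,0.03],[0,0,0.01,0,0,0,0.03],[0,0,0.002,0,0,0,0.03],[0,0,0.0015,0,0,0,0.03],[0,0,0,0,0,0,0.03],[0,0,0,0,0,0,0.03]]'
```

```text
clock: 15.85
position: [398.8, -299.2, 121.6]
ee_rot: [-0.001, 1.0, -0.0, 0.001]
contact_force: [-1.0, 1.9, 0.2]
gripper_width: 39.0
grasp_force: 62.8
```

```bash
python3 -m pendant '[[0,0,0,0,0,0,0.0854],[0,0,0,0,0,0,0.0854],[0,0,0,0,0,0,0.0854],[0,0,0,0,0,0,0.0854],[0,0,-0.035,0,0,0,0.0854],[0,0,-0.03,0,0,0,0.0854],[-0.018,0.032,-0.02,0,0,0,0.0854],[-0.018,0.032,0,0,0,0,0.0854],[-0.018,0.032,0,0,0,0,0.0854],[-0.018,0.032,0,0,0,0,0.0854],[-0.018,0.032,0,0,0,0,0.0854],[-0.018,0.032,0,0,0,0,0.0854]]'
```

```text
clock: 17.05
position: [506.5, -105.9, 206.0]
ee_rot: [-0.001, 1.0, -0.0, 0.0]
contact_force: [0.1, -0.2, -0.7]
gripper_width: 85.6
grasp_force: 0.0
```

```bash
python3 -m pendant '[[-0.018,0.032,0,0,0,0,0.0854],[-0.018,0.032,0,0,0,0,0.0854],[-0.018,0.032,0,0,0,0,0.0854],[-0.022,0.032,0,0,0,0,0.0854],[0,0,0.02,0,0,0,0.0854],[0,0,0,0,0,0,0.0854],[0,0,0,0,0,0,0.0854]]'; python3 - <<'E'
from h import *
w=arm.get_image("wrist"); t=arm.get_image("top"); im=np.hstack([cv2.resize(w["image"],(400,300)),t["image"][90:390,240:640]])
cv2.imwrite("pics/w4.png",im[:,:,::-1]);p=arm.read_state()["position"];print(p,wristpix(w,(583,20.5,44))*.625)
E
```

```text
clock: 17.75
position: [581.3, 20.5, 185.6]
ee_rot: [-0.001, 1.0, -0.0, -0.001]
contact_force: [-0.1, 0.4, 0.6]
gripper_width: 85.3
grasp_force: 0.0
[581.80616224  20.20271568 186.69398827] [200.84151446 146.60147816]
```

View pics/w4.png

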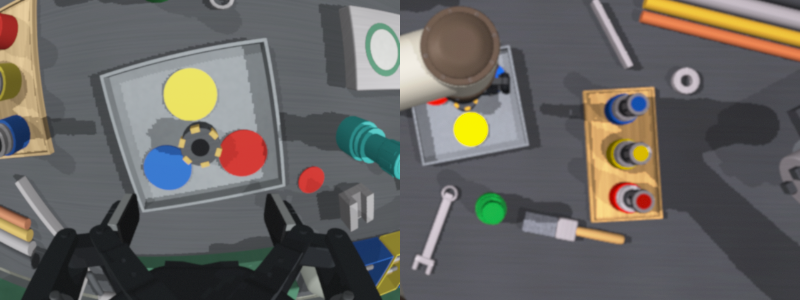

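All three chucks stand in the tray: cups at about (627,108), (629,152), (631,196). The bore at (200,147) is centred between the fingers. Picking the cutter.

```bash
python3 -m pendant '[[-0.001,0,0.045,0,0,0,0.0854],[0,0,0.045,0,0,0,0.0854],[0,0,0.035,0,0,0,0.0854],[0,0,0.02,0,0,0,0.0854],[0,0,0,0,0,0,0.0854],[0,0,0,0,0,0,0.035],[0,0,0,0,0,0,0.035],[0,0,0,0,0,0,0.035],[0,0,0,0,0,0,0.035],[0,0,0,0,0,0,0.035],[0,0,0,0,0,0,0.035]]'
```

```text
clock: 18.95
position: [584.1, 21.0, 43.3]
ee_rot: [-0.001, 1.0, 0.0, 0.002]
contact_force: [0.3, -1.4, 6.5]
gripper_width: 46.4
grasp_force: 62.2
```

```bash
python3 -m pendant '[[0,0,-0.02,0,0,0,0.035],[0,0,-0.03,0,0,0,0.035],[0,0,-0.03,0,0,0,0.035],[0.014,0.026,0,0,0,0,0.035],[0.018,0.033,0,0,0,0,0.035],[0.018,0.034,0,0,0,0,0.035],[0.02,0.036,0,0,0,0,0.035],[0.02,0.036,0,0,0,0,0.035],[0.018,0.034,0,0,0,0,0.035],[0.018,0.033,0,0,0,0,0.035],[0.014,0.026,0,0,0,0,0.035],[0.003,0.005,0,0,0,0,0.035]]'; python3 -m pendant '[[0,0,0,0,0,0,0.035],[0,0,0,0,0,0,0.035]]'; python3 - <<'E'
from h import *
w=arm.get_image("wrist"); cv2.imwrite("pics/w5.png",w["image"][:,:,::-1])
p=arm.read_state()["position"];print(p,wristpix(w,(440,284,30)),wristpix(w,(p[0],p[1],30)), wristpix(w,(p[0]-10,p[1],30)))
E
```

```text
clock: 20.15
position: [437.8, 286.0, 121.1]
ee_rot: [-0.003, 1.0, 0.001, 0.0]
contact_force: [-0.1, 0.3, -2.9]
gripper_width: 46.3
grasp_force: 62.6
clock: 20.35
position: [439.1, 282.8, 120.7]
ee_rot: [-0.0, 1.0, -0.0, -0.0]
contact_force: [0.1, -0.8, -3.9]
gripper_width: 46.2
grasp_force: 62.6
[439.33433612 282.59089359 120.71773228] [322.91212067 259.47022681] [320.59662472 258.45401903] [320.58866868 242.96637639]
```

View pics/w5.png

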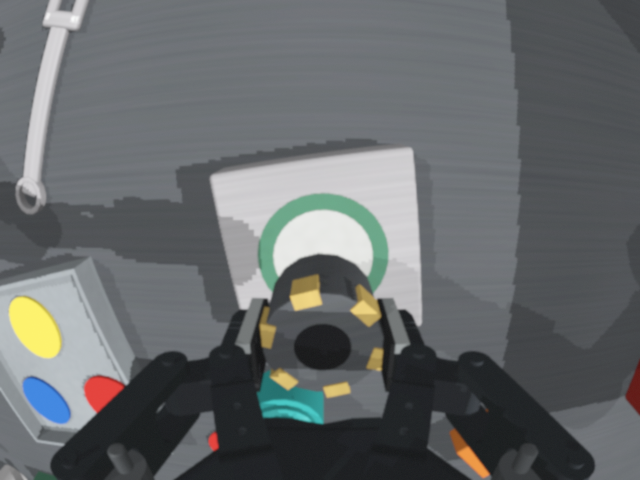

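The ring (centre about (323,258)) is in line with the held cutter and the predicted pixel. I'll shift about 1.5 mm in y and lower it.

```bash
python3 -m pendant '[[0,0.0015,0.025,0,0,0,0.035],[0,0,0.015,0,0,0,0.035],[0,0,0.008,0,0,0,0.035],[0,0,0.002,0,0,0,0.035],[0,0,0,0,0,0,0.035],[0,0,0,0,0,0,0.035]]'
```

```text
clock: 21.0
position: [439.9, 285.4, 71.6]
ee_rot: [-0.001, 1.0, 0.001, 0.001]
contact_force: [-0.0, 0.6, -3.7]
gripper_width: 46.2
grasp_force: 62.6
```

```bash
python3 -m pendant '[[0,0,0.002,0,0,0,0.035],[0,0,0.001,0,0,0,0.035],[0,0,0,0,0,0,0.035],[0,0,0,0,0,0,0.035]]'
```

```text
clock: 21.4
position: [439.7, 285.6, 69.3]
ee_rot: [-0.001, 1.0, 0.001, 0.001]
contact_force: [-2.4, -0.5, 6.0]
gripper_width: 46.4
grasp_force: 63.7
```

Contact made. Releasing, lifting, and heading back toward the tray.

```bash
python3 -m pendant '[[0,0,0,0,0,0,0.0854],[0,0,0,0,0,0,0.0854],[0,0,0,0,0,0,0.0854],[0,0,0,0,0,0,0.0854],[0,0,-0.04,0,0,0,0.0854],[0,0,-0.045,0,0,0,0.0854],[0,0,-0.05,0,0,0,0.0854],[0,-0.03,0,0,0,0,0.0854],[0,-0.04,0,0,0,0,0.0854],[0,-0.04,0,0,0,0,0.0854],[0,-0.04,0,0,0,0,0.0854],[0,-0.04,0,0,0,0,0.0854]]'; python3 - <<'E'
from h import *
d=arm.get_image("top"); w=arm.get_image("scene")
a=cv2.resize(d["image"][215:305,120:215],None,fx=4,fy=4,interpolation=cv2.INTER_CUBIC);b=cv2.resize(w["image"][130:230,420:520],(360,360),interpolation=cv2.INTER_CUBIC)
cv2.imwrite("pics/c6.png",np.hstack([a,b])[:,:,::-1])
for n,lo,hi in(("red",(0,150,80),(6,255,255)),):
    k=blobs(d["image"],lo,hi,(245,130,385,270))[0]; e=cv2.fitEllipse(k);print(n,e,world(d,e[0],8))
# tray chucks dots
for n,lo,hi in(("red",(0,150,80),(6,255,255)),("blue",(105,150,80),(120,255,255)),("yel",(28,180,180),(32,255,255))):
    for k in blobs(d["image"],lo,hi,(425,178,505,312),2): m=cv2.minAreaRect(k);print(n,cv2.contourArea(k),np.round(m[0],1),world(d,m[0],129).round(1),world(d,m[0],44).round(1))
E
```

```text
clock: 22.6
position: [439.2, 93.7, 202.9]
ee_rot: [-0.001, 1.0, 0.0, 0.0]
contact_force: [1.0, 0.4, 0.3]
gripper_width: 85.4
grasp_force: 0.0
red ((275.00775146484375, 177.95973205566406), (32.065128326416016, 32.63665771484375), 95.92215728759766) [605.22423521  79.66501113]
red 148.0 [460.6 285.6] [ 406.7 -256.5] [ 401.5 -281.1]
red 145.0 [483.5 291. ] [ 398.1 -296.8] [ 392.1 -325.1]
blue 136.5 [478.5 193.5] [ 569.  -286.4] [ 578.7 -313.8]
blue 129.5 [454.4 202.2] [ 552.7 -244. ] [ 560.9 -267.4]
yel 141.0 [480.5 243. ] [ 482.  -290.8] [ 483.7 -318.5]
yel 41.0 [456.2 243.7] [ 479.9 -248.1] [ 481.4 -271.9]
```

View pics/c6.png

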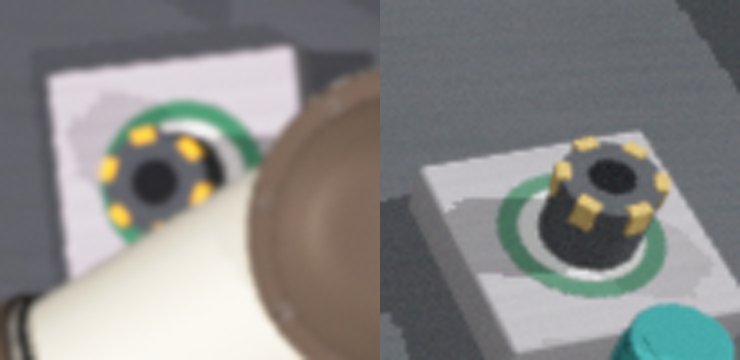

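```bash
python3 - <<'E'
from h import *
d=arm.get_image("top"); s=arm.get_image("scene")
print(world(d,(158.4,260.1),70),world(d,(165.46,260.27),30),world(s,(484.4,178.9),70),world(s,(475.8,195.2),30))
E
```

```text
[439.82146996 287.61674223] [438.79438455 285.31999391] [440.35768786 286.33291339] [440.78127463 283.63428449]
```

The cutter stands on the mark, about 2.5 mm off centre, well inside tolerance. Now returning the chucks, red first.

```bash
python3 -m pendant '[[0.004,-0.038,0,0,0,0,0.0854],[0.004,-0.039,0,0,0,0,0.0854],[0.004,-0.039,0,0,0,0,0.0854],[0.004,-0.039,0,0,0,0,0.0854],[0.004,-0.039,0,0,0,0,0.0854],[0.004,-0.039,0,0,0,0,0.0854],[0.004,-0.039,0,0,0,0,0.0854],[0.004,-0.039,0,0,0,0,0.0854],[0.004,-0.039,0,0,0,0,0.0854],[0.004,-0.039,0,0,0,0,0.0854],[0,0,0,0,0,0,0.0854],[0,0,0,0,0,0,0.0854]]'; python3 - <<'E'
from h import *
w=arm.get_image("wrist");m=w["image"]; p=arm.read_state()["position"]; q=wristpix(w,(398.5,-298,129)).round(1); print(p,q)
k=blobs(m,(0,170,100),(6,255,255),(int(q[0])-40,int(q[1])-40,int(q[0])+40,int(q[1])+40))
for c in k: print(cv2.contourArea(c),cv2.fitEllipse(c)[0])
print(wristpix(w,(p[0],p[1],129)),wristpix(w,(p[0]+10,p[1],129)))
E
```

```text
clock: 24.0
position: [400.7, -293.9, 202.3]
ee_rot: [-0.0, 1.0, 0.0, -0.0]
contact_force: [0.2, 0.7, 0.7]
gripper_width: 85.5
grasp_force: 0.0
[ 400.70166844 -293.29949083  202.44932807] [313.5 266. ]
1512.0 (313.2567443847656, 264.2900390625)
[321.89804727 269.59710747] [321.88685761 285.48777756]
```

```bash
python3 -m pendant '[[0.003,-0.0045,0.04,0,0,0,0.0854],[0,0,0.03,0,0,0,0.0854],[0,0,0.0115,0,0,0,0.0854],[0,0,0,0,0,0,0.0854],[0,0,0,0,0,0,0.03],[0,0,0,0,0,0,0.03],[0,0,0,0,0,0,0.03],[0,0,0,0,0,0,0.03],[0,0,0,0,0,0,0.03],[0,0,0,0,0,0,0.03],[0,0,0,0,0,0,0.03]]'
```

```text
clock: 25.15
position: [398.1, -298.9, 122.8]
ee_rot: [-0.001, 1.0, -0.001, 0.001]
contact_force: [-1.1, 0.6, 5.9]
gripper_width: 38.4
grasp_force: 60.5
```

```bash
python3 -m pendant '[[0,0,-0.02,0,0,0,0.03],[0,0,-0.03,0,0,0,0.03],[0,0,-0.02,0,0,0,0.03],[-0.015,0.028,0,0,0,0,0.03],[-0.018,0.033,0,0,0,0,0.03],[-0.019,0.035,0,0,0,0,0.03],[-0.019,0.035,0,0,0,0,0.03],[-0.019,0.035,0,0,0,0,0.03],[-0.019,0.035,0,0,0,0,0.03],[-0.019,0.035,0,0,0,0,0.03],[-0.019,0.035,0,0,0,0,0.03],[-0.019,0.035,0,0,0,0,0.03]]'
```

```text
clock: 26.35
position: [561.8, 9.3, 189.7]
ee_rot: [-0.0, 1.0, 0.0, -0.002]
contact_force: [0.3, -0.6, -5.0]
gripper_width: 38.1
grasp_force: 62.3
```

```bash
python3 -m pendant '[[-0.018,0.033,0,0,0,0,0.03],[-0.015,0.028,0,0,0,0,0.03],[-0.007,0.011,0,0,0,0,0.03],[0,0,0,0,0,0,0.03],[0,0,0.03,0,0,0,0.03],[0,0,0.025,0,0,0,0.03],[0,0,0.008,0,0,0,0.03],[0,0,0,0,0,0,0.03],[0,0,0,0,0,0,0.03]]'
```

```text
clock: 27.25
position: [602.3, 79.1, 128.4]
ee_rot: [-0.0, 1.0, 0.0, -0.0]
contact_force: [1.0, -0.0, -4.9]
gripper_width: 38.5
grasp_force: 62.5
```

```bash
python3 -m pendant '[[-0.002,0,0,0,0,0,0.03],[0,0,0.0015,0,0,0,0.03],[0,0,0.001,0,0,0,0.03],[0,0,0,0,0,0,0.03],[0,0,0,0,0,0,0.03]]'
```

```text
clock: 27.75
position: [605.0, 79.8, 126.9]
ee_rot: [-0.001, 1.0, -0.0, 0.001]
contact_force: [-1.3, -0.9, 3.3]
gripper_width: 38.7
grasp_force: 63.1
```

```bash
python3 -m pendant '[[0,0,0,0,0,0,0.0854],[0,0,0,0,0,0,0.0854],[0,0,0,0,0,0,0.0854],[0,0,0,0,0,0,0.0854],[0,0,-0.035,0,0,0,0.0854],[0,0,-0.03,0,0,0,0.0854],[0.004,-0.04,-0.015,0,0,0,0.0854],[0.004,-0.04,0,0,0,0,0.0854],[0.004,-0.04,0,0,0,0,0.0854],[0.004,-0.04,0,0,0,0,0.0854],[0.004,-0.04,0,0,0,0,0.0854],[0.004,-0.04,0,0,0,0,0.0854]]'; python3 -m pendant '[[0.004,-0.042,0,0,0,0,0.0854],[0.004,-0.042,0,0,0,0,0.0854],[0.004,-0.042,0,0,0,0,0.0854],[0,0,0,0,0,0,0.0854],[0,0,0,0,0,0,0.0854]]'; python3 - <<'E'
from h import *
w=arm.get_image("wrist");m=w["image"]; p=arm.read_state()["position"]; q=wristpix(w,(568.5,-286.5,129)).round(1); print(p,q)
k=blobs(m,(105,150,80),(120,255,255),(int(q[0])-40,int(q[1])-40,int(q[0])+40,int(q[1])+40))
for c in k: print(cv2.contourArea(c),cv2.fitEllipse(c)[0])
E
```

```text
clock: 28.95
position: [580.7, -161.6, 206.0]
ee_rot: [-0.001, 1.0, -0.0, 0.0]
contact_force: [1.1, -0.2, -0.4]
gripper_width: 85.2
grasp_force: 0.0
clock: 29.45
position: [568.8, -287.0, 205.3]
ee_rot: [0.0, 1.0, 0.0, -0.0]
contact_force: [-0.2, 0.3, -0.2]
gripper_width: 85.6
grasp_force: 0.0
[ 569.02885108 -286.06410709  205.54050366] [321.7 267. ]
1488.0 (320.18463134765625, 267.32281494140625)
```

```bash
python3 -m pendant '[[0,-0.001,0.04,0,0,0,0.0854],[0,0,0.03,0,0,0,0.0854],[0,0,0.013,0,0,0,0.0854],[0,0,0,0,0,0,0.0854],[0,0,0,0,0,0,0.03],[0,0,0,0,0,0,0.03],[0,0,0,0,0,0,0.03],[0,0,0,0,0,0,0.03],[0,0,0,0,0,0,0.03],[0,0,0,0,0,0,0.03],[0,0,0,0,0,0,0.03]]'
```

```text
clock: 30.6
position: [570.1, -287.6, 124.7]
ee_rot: [-0.001, 1.0, -0.001, 0.002]
contact_force: [-0.6, 0.9, 6.0]
gripper_width: 38.4
grasp_force: 60.4
```

```bash
python3 -m pendant '[[0,0,-0.02,0,0,0,0.03],[0,0,-0.03,0,0,0,0.03],[0,0,-0.02,0,0,0,0.03],[-0.007,0.03,0,0,0,0,0.03],[-0.007,0.034,0,0,0,0,0.03],[-0.007,0.034,0,0,0,0,0.03],[-0.007,0.034,0,0,0,0,0.03],[-0.007,0.034,0,0,0,0,0.03],[-0.007,0.034,0,0,0,0,0.03],[-0.007,0.032,0,0,0,0,0.03],[-0.009,0.03,0,0,0,0,0.03],[0,0,0,0,0,0,0.03]]'; python3 -m pendant '[[0,0,0.03,0,0,0,0.03],[0,0,0.025,0,0,0,0.03],[0,0,0.008,0,0,0,0.03],[0,0,0,0,0,0,0.03],[0,0,0,0,0,0,0.03]]'
```

```text
clock: 31.8
position: [626.8, -21.4, 190.9]
ee_rot: [-0.003, 1.0, 0.001, -0.001]
contact_force: [0.1, 0.0, -4.1]
gripper_width: 38.3
grasp_force: 62.0
clock: 32.3
position: [626.3, -25.5, 129.4]
ee_rot: [-0.0, 1.0, 0.0, -0.001]
contact_force: [0.1, 0.6, -5.0]
gripper_width: 38.6
grasp_force: 63.0
```

```bash
python3 -m pendant '[[0,0,0.0015,0,0,0,0.03],[0,0,0.0007,0,0,0,0.03],[0,0,0,0,0,0,0.03],[0,0,0,0,0,0,0.03]]'
```

```text
clock: 32.7
position: [627.0, -25.2, 128.4]
ee_rot: [-0.001, 1.0, -0.0, 0.0]
contact_force: [-1.3, -1.1, 2.6]
gripper_width: 38.2
grasp_force: 63.5
```

```bash
python3 -m pendant '[[0,0,0,0,0,0,0.0854],[0,0,0,0,0,0,0.0854],[0,0,0,0,0,0,0.0854],[0,0,0,0,0,0,0.0854],[0,0,-0.035,0,0,0,0.0854],[0,0,-0.03,0,0,0,0.0854],[0.018,-0.033,-0.015,0,0,0,0.0854],[0.018,-0.033,0,0,0,0,0.0854],[0.018,-0.033,0,0,0,0,0.0854],[0.018,-0.033,0,0,0,0,0.0854],[0.018,-0.033,0,0,0,0,0.0854],[0.018,-0.033,0,0,0,0,0.0854]]'; python3 -m pendant '[[0.018,-0.034,0,0,0,0,0.0854],[0.018,-0.034,0,0,0,0,0.0854],[0,0,0,0,0,0,0.0854],[0,0,0,0,0,0,0.0854]]'; python3 - <<'E'
from h import *
w=arm.get_image("wrist");m=w["image"]; p=arm.read_state()["position"]; q=wristpix(w,(483,-292,129)).round(1); print(p,q)
k=blobs(m,(26,130,130),(34,255,255),(int(q[0])-30,int(q[1])-30,int(q[0])+30,int(q[1])+30))
for c in k: print(cv2.contourArea(c),cv2.fitEllipse(c)[0])
E
```

```text
clock: 33.9
position: [518.3, -224.4, 207.8]
ee_rot: [-0.001, 1.0, -0.0, 0.0]
contact_force: [0.1, -1.2, -0.3]
gripper_width: 85.6
grasp_force: 0.0
clock: 34.3
position: [482.8, -292.0, 207.7]
ee_rot: [0.0, 1.0, -0.0, 0.0]
contact_force: [-0.1, -0.3, -0.6]
gripper_width: 85.2
grasp_force: 0.0
[ 483.30326383 -291.32449717  207.67682096] [320.9 266. ]
1498.5 (320.7749938964844, 263.605712890625)
```

```bash
python3 -m pendant '[[0.001,-0.0005,0.04,0,0,0,0.0854],[0,0,0.03,0,0,0,0.0854],[0,0,0.015,0,0,0,0.0854],[0,0,0,0,0,0,0.0854],[0,0,0,0,0,0,0.03],[0,0,0,0,0,0,0.03],[0,0,0,0,0,0,0.03],[0,0,0,0,0,0,0.03],[0,0,0,0,0,0,0.03],[0,0,0,0,0,0,0.03],[0,0,0,0,0,0,0.03]]'
```

```text
clock: 35.45
position: [483.1, -292.2, 124.1]
ee_rot: [-0.001, 1.0, -0.001, 0.001]
contact_force: [0.4, 0.3, 6.4]
gripper_width: 38.5
grasp_force: 60.5
```

```bash
python3 -m pendant '[[0,0,-0.02,0,0,0,0.03],[0,0,-0.03,0,0,0,0.03],[0,0,-0.02,0,0,0,0.03],[-0.005,0.03,0,0,0,0,0.03],[-0.005,0.035,0,0,0,0,0.03],[-0.005,0.037,0,0,0,0,0.03],[-0.005,0.037,0,0,0,0,0.03],[-0.005,0.037,0,0,0,0,0.03],[-0.005,0.037,0,0,0,0,0.03],[-0.005,0.035,0,0,0,0,0.03],[-0.005,0.03,0,0,0,0,0.03],[-0.003,0.022,0,0,0,0,0.03]]'; python3 -m pendant '[[0,0,0,0,0,0,0.03],[0,0,0.03,0,0,0,0.03],[0,0,0.025,0,0,0,0.03],[0,0,0.008,0,0,0,0.03],[0,0,0,0,0,0,0.03],[0,0,0,0,0,0,0.03]]'
```

```text
clock: 36.65
position: [523.7, 10.1, 191.3]
ee_rot: [-0.001, 1.0, 0.0, -0.001]
contact_force: [0.1, 0.5, -4.1]
gripper_width: 38.5
grasp_force: 61.8
clock: 37.25
position: [524.5, 7.8, 129.6]
ee_rot: [-0.0, 1.0, 0.0, -0.0]
contact_force: [-0.3, -0.9, -3.9]
gripper_width: 38.6
grasp_force: 62.0
```

```bash
python3 -m pendant '[[-0.001,0,0.0015,0,0,0,0.03],[0,0,0.001,0,0,0,0.03],[0,0,0,0,0,0,0.03],[0,0,0,0,0,0,0.03]]'
```

```text
clock: 37.65
position: [526.1, 8.0, 128.2]
ee_rot: [-0.001, 1.0, -0.0, 0.001]
contact_force: [-2.6, -1.6, 5.6]
gripper_width: 38.6
grasp_force: 62.9
```

Released on contact. Retreat up and away for a final look.

```bash
python3 -m pendant '[[0,0,0,0,0,0,0.0854],[0,0,0,0,0,0,0.0854],[0,0,0,0,0,0,0.0854],[0,0,0,0,0,0,0.0854],[0,0,-0.035,0,0,0,0.0854],[0,0,-0.04,0,0,0,0.0854],[0,-0.03,-0.03,0,0,0,0.0854],[0,-0.04,0,0,0,0,0.0854],[0,-0.04,0,0,0,0,0.0854],[0,-0.04,0,0,0,0,0.0854],[0,-0.04,0,0,0,0,0.0854],[0,-0.04,0,0,0,0,0.0854]]'; python3 -m pendant '[[0,-0.04,0,0,0,0,0.0854],[0,-0.04,0,0,0,0,0.0854],[0,-0.04,0,0,0,0,0.0854],[0,0,0,0,0,0,0.0854],[0,0,0,0,0,0,0.0854]]'; python3 - <<'E'
from h import *
d=arm.get_image("top"); s=arm.get_image("scene")
a=cv2.resize(d["image"][125:265,230:380],None,fx=2.6,fy=2.6,interpolation=cv2.INTER_CUBIC);b=cv2.resize(s["image"][150:360,240:520],(400,300),interpolation=cv2.INTER_CUBIC)
o=np.zeros((370,800,3),np.uint8);o[:a.shape[0],:a.shape[1]]=a;o[:300,400:]=b
cv2.imwrite("pics/f7.png",o[:,:,::-1])
for n,lo,hi in(("red",(0,150,80),(6,255,255)),("blue",(105,150,80),(120,255,255))):
    for k in blobs(d["image"],lo,hi,(245,130,385,270),2): 
        m=cv2.minAreaRect(k);print(n,cv2.contourArea(k),world(d,m[0],133).round(1))
    print(n)
E
```

```text
clock: 38.85
position: [525.9, -223.3, 232.1]
ee_rot: [-0.001, 1.0, 0.0, 0.0]
contact_force: [-0.7, 0.7, -0.5]
gripper_width: 85.6
grasp_force: 0.0
clock: 39.35
position: [525.8, -342.4, 231.3]
ee_rot: [0.0, 1.0, 0.0, -0.001]
contact_force: [-0.2, -0.1, 0.1]
gripper_width: 85.7
grasp_force: 0.0
red 211.5 [583.   69.5]
red 141.0 [604.6  81.4]
red
blue 188.0 [600.1 -21.9]
blue 141.0 [626.2 -22.1]
blue
```

View pics/f7.png

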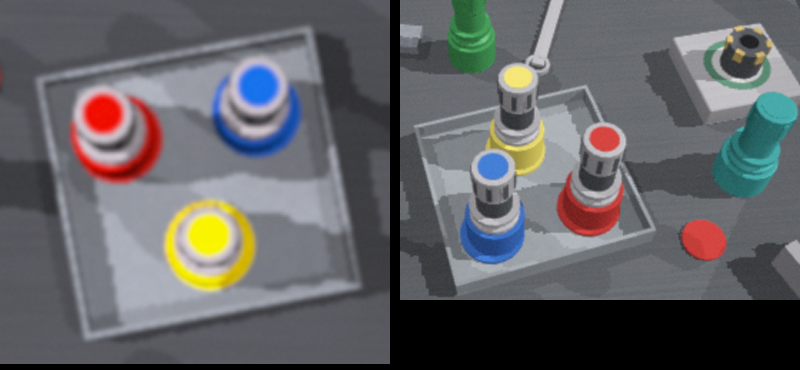

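The final view shows all three chucks upright on their own pads: red dot (103,113), blue (259,84), yellow (208,236). The red and blue dots are back within about 2 mm of where they started, and yellow matches its start by eye. The cutter stands on the mark and the arm is clear.

```bash
python3 -c "from bench import arm; print(arm.job_done())"
```

```text
the job is handed in; nothing more can be done
None
```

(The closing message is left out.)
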